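Fetch a watch movement from the blue tilt-out bin

ROBOT

A 7-joint arm with a two-finger parallel gripper is mounted at the origin on the work surface. World frame = base frame: x ahead of the robot, y to its left, z up, the work surface at z = 0. Lengths are in m, angles in rad, forces in N, time in s.
With the tool pointing down it reaches from about 0.4 to 0.875 m from the base axis. Payload 19.3 kg.
Tool frame: the origin (TCP) lies midway between the tips of the shut fingers; the grasp point (between the pads) lies 19 mm behind it; z points along the fingers, y is the direction in which the jaws open and shut (so a half turn about z gives the same grasp; the last joint's range is limited). The gripper opens to 85 mm and grips with 20 to 120 N. Pads are 22 mm wide; open, the fingers measure 114 mm over their backs; the gripper's body (76 mm by 85 mm) begins 54 mm behind the grasp point. The pads swing forward as they close: fully open they stand 13 mm farther back than shut.
Start: joints at [1.065, 0.521, -0.036, 1.599, 0.021, 1.021, -0.113], TCP at [0.264, -0.567, 0.231] pointing down, gripper open.
Joint ranges: [-2.91, 2.91], [-0.3, 2.13], [-1.5, 1.42], [0.17, 2.43], [-1.26, 4.41], [0.16, 1.93], [-2.52, 2.52]. Speed limits (rad/s): [1.89, 1.89, 2.39, 2.39, 3.01, 3.01, 3.01].

INTERFACE

Orientations are given as [roll, pitch, yaw] about the fixed x, y, z axes, in that order (R = Rz(yaw) Ry(pitch) Rx(roll)).
In Python, from workcell import bot gives the robot as it stands.
- The arm moves only by the tool servo_tool, never from a script. Its argument "plan" is a list of rows, each a list of 5 numbers: the shift along the world's x, y, z in mm, then the turn about the world's z in rad, then the gripper's target within -1 to 1 (shut at 1, half-way at 0, fully open at -1). In form: [[tx, ty, tz, yaw, jaw], ...]. A call has exactly 10 rows; each row is the pose to reach, as a shift and turn from the pose commanded when the call began; what a row does not reach only later rows make up. A row lasts 1/12 s, in which the tool goes at most 41.7 mm and 7.16 degrees, less where a joint would pass 70% of its speed; a pose out of reach is approached as far as the arm can. A call with a gripper value outside its range is refused whole. The fingers move at their own pace and stop on an object; "squeeze" is the grip in N (left out, the last holds). Time passes only in rows, so rows that repeat a pose let the fingers close, or fill a call up. It gives the time, the measured TCP pose, the force and the opening at its end, in the units of the state.
- bot.observe(): the state, without advancing time (a new reading comes with each control period).
- bot.grab_frame(name): name is "side" or "top"; returns the picture (384x512x3 uint8, blue, green, red); there is no depth.
- bot.calibration(name): a dict with "fx", "fy", "cx", "cy" (pixels), "T" (4x4, takes a point from camera to world coordinates). Camera axes: x right, y down, z forward; pixel columns grow to the right and rows downward; lengths in m; the calibration is good to about 2 mm. A picture is of the moment at which its call begins. calibration takes no time and is no camera call.
- bot.job_done(): hands the job in, once; it reports no verdict.
The state is a dict: "clock": time; "qpos": joint angles; "qd": joint speeds; "joint_efforts": joint torques, N m; "position": TCP position; "tool_rot": TCP orientation; "force": force on the tool from outside, world axes, zero at the start; "moment": the same for the moment, N m; "grip_width": finger opening in m.
Only numpy, scipy, OpenCV 4.12 (cv2) and the standard library are available. Lean on these libraries where they do the work, as an engineer would, in place of code of your own. Each camera call takes 0.05 s, during which the arm holds its last target.

TASK

Tilt the blue bin of the three tilt-out parts bins forward until it is about fully open, then take the yellow movement box out of it and set it down in the black tray without dropping it. Leave the blue bin tilted out.

Things in the scene. Friction and masses are not known exactly. Their poses are not given: they have to be found in the camera images.
- blue_bin (a joint): Tilt of the blue bin, rad: 0 shut, 1.05 fully out at its stop. It turns on a level hinge at its bottom front edge, its top coming towards the robot and down; the stiff hinge (1.5 to 3 N at the bar) holds any angle. Identical grey units with red and green bins stand beside it, in any order. White bin inside: 116 mm wide, 61 deep, floor 55 mm up from the hinge, panel 63 mm above the floor.
- blue_bar (a point): Middle of its pull bar: level, 10 mm round, 90 mm long between two stems, 30 mm above the blue front panel's top. x points into the unit when shut, y along the bar, z from hinge to bar; tilts with the bin. The hinge line is 150 mm below it along z, 8 mm above the table. Shut, the unit's grey roof (126 mm above the table, 4 to 114 mm behind the bar) leaves 27 mm free below the bar.
- movement_mid (a point): Centre of the yellow movement box, 28 x 36 x 36 mm (its x, y, z), 35 to 70 g, brass disc on its two square faces. Stands loose in the blue bin, 28 mm side front to back, y along the bin's width; hidden while the bin is shut. As the bin tilts it slides onto the inside of the front panel, in front of the unit and open to above; grip it across y, 30 mm free on each side.
- tray_in (a point): Centre of the inner floor (4 to 5 mm above the table) of the black square tray, 110 x 110 x 20 mm, walls 4 mm, fixed to the table; axes along its sides, z up. The movement box may lie in it either way up.
Things that resemble listed ones, but are neither listed nor needed, are in the scene too. What is shaped like the part that bears tray_in but white is not meant.

How it is judged:
On the way, in this order (a step that is already met when the one before it is completed fails the run):
1. the blue bin is tilted out (at least 0.85 rad) (value of joint blue_bin above 0.85 rad), for 0.2 s.
2. the movement box is lowered into the tray while still held: over the tray floor, its centre less than 50 mm above that floor, fingers touching it (x of movement_mid in the frame of tray_in between -0.043 and 0.043 m and y of movement_mid in the frame of tray_in between -0.043 and 0.043 m and z of movement_mid in the frame of tray_in below 0.05 m and contact force between the fingers and movement above 0.3 N), for 0.04 s.
At the end, for the whole second after the job is handed in: The yellow movement box lies at rest on the tray floor (centre within 43 mm of the tray's centre along each side and less than 30 mm above the floor), released, and the blue bin is still tilted out (more than 0.75 rad) (x of movement_mid in the frame of tray_in between -0.043 and 0.043 m and y of movement_mid in the frame of tray_in between -0.043 and 0.043 m and z of movement_mid in the frame of tray_in below 0.03 m and linear speed of movement below 0.02 m/s and value of joint blue_bin above 0.75 rad); the robot touches nothing.
It also fails if it takes over 58 s, if anything falls off the work surface, if the arm or the gripper's body presses on something with over 40 N, if the wrist force passes 120 N, or if a joint passes its speed limit or range.

## Working session

There is one attempt and no reset: what is moved stays moved. The work goes in short steps, Python scripts to look and compute and a tool call to move; the robot and the scene stay as the last step left them, time stands still between calls to the robot, and variables do not carry over. Pictures are saved under pics/ and viewed, and the job is handed in when it is done.

Besides the shell and the picture viewer there is one more tool, called after "Request:" as name([rows], argument=value, ...), one row to a line, values as JSON. servo_tool: Moves the arm, as the interface text tells. Its arguments: {"type":"object","properties":{"plan":{"type":"array","items":{"type":"array","items":{"type":"number"}}},"squeeze":{"type":"number"}},"required":["plan"]}

```bash
mkdir -p pics
python3 - <<'E'
from workcell import bot
import cv2
for n in("side","top"):
    cv2.imwrite(f"pics/{n}0.png",bot.grab_frame(n)); c=bot.calibration(n); print(n,c)
print(bot.observe())
E
```

```text
side {'fx': 416.96529010772275, 'fy': 416.96529010772275, 'cx': 255.36247859325826, 'cy': 183.54621448955035, 'T': array([[-9.57133838e-01, -1.88518084e-01,  2.19899406e-01,
         2.12247105e-01],
       [-2.89644597e-01,  6.25334070e-01, -7.24612523e-01,
         7.39959649e-01],
       [-9.08026307e-04, -7.57243839e-01, -6.53131643e-01,
         8.14573903e-01],
       [ 0.00000000e+00,  0.00000000e+00,  0.00000000e+00,
         1.00000000e+00]])}
top {'fx': 463.6705569367744, 'fy': 463.6705569367744, 'cx': 260.8874082186995, 'cy': 188.8436915612478, 'T': array([[ 3.16216518e-04, -9.90879160e-01,  1.34753068e-01,
         2.73767040e-01],
       [-9.99883736e-01,  1.74103459e-03,  1.51487063e-02,
        -1.89849459e-02],
       [-1.52451471e-02, -1.34742191e-01, -9.90763406e-01,
         1.28320642e+00],
       [ 0.00000000e+00,  0.00000000e+00,  0.00000000e+00,
         1.00000000e+00]])}
{'clock': 0.1, 'qpos': array([ 1.06481222,  0.52194477, -0.03634503,  1.59994439,  0.02116223,
        1.02107705, -0.11284024]), 'qd': array([ 0.00132925, -0.00071511,  0.00129765, -0.00301447,  0.00040364,
        0.00032158, -0.00074045]), 'joint_efforts': array([ 3.16785758e-03, -9.28486204e+01,  1.98386505e+00, -3.70532835e+01,
        1.80543750e-02,  5.31987476e-03, -1.35386699e-04]), 'position': array([ 0.26369074, -0.56632572,  0.23079144]), 'tool_rot': array([-3.14060215e+00,  2.73993771e-05,  4.35728287e-01]), 'force': array([ 0.04366141,  0.66196888, -0.20191017]), 'moment': array([-0.02490764,  0.0205103 , -0.01507427]), 'grip_width': 0.08528131057720413}
```

View pics/side0.png

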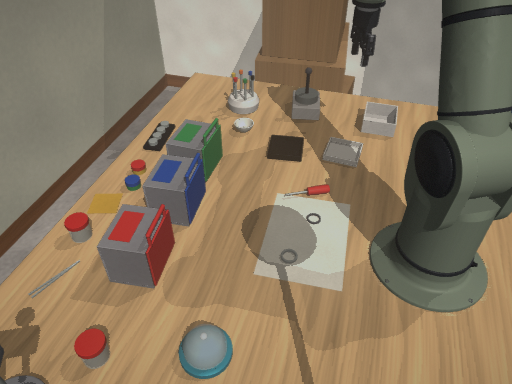

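View pics/top0.png

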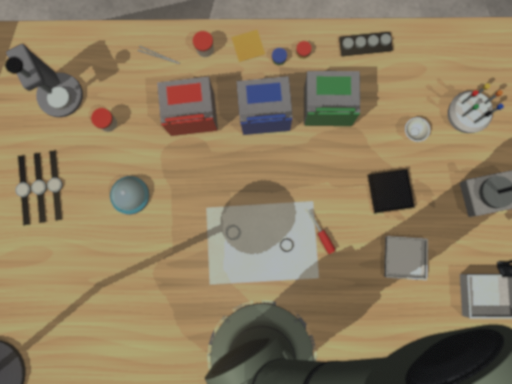

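The blue unit is the middle one: about (265,105) in top and (175,190) in side. The black tray is at about (391,190) in top and (286,148) in side. Next I'll zoom in.

```bash
cat > h.py <<'E'
import numpy as np,cv2
from workcell import bot
C={n:bot.calibration(n) for n in("side","top")}
def ray(n,u,v):
    c=C[n];d=np.array([(u-c["cx"])/c["fx"],(v-c["cy"])/c["fy"],1.]);T=c["T"]
    return T[:3,3],T[:3,:3]@d
def onz(n,u,v,z):
    o,d=ray(n,u,v);return o+d*(z-o[2])/d[2]
def tri(a,b):
    (o,d),(p,e)=ray("side",*a),ray("top",*b)
    s=np.linalg.lstsq(np.c_[d,-e],p-o,rcond=None)[0]
    A,B=o+s[0]*d,p+s[1]*e
    return (A+B)/2,np.linalg.norm(A-B)
def proj(n,P):
    c=C[n];q=np.linalg.inv(c["T"])@np.r_[P,1];return c["fx"]*q[0]/q[2]+c["cx"],c["fy"]*q[1]/q[2]+c["cy"]
E
python3 - <<'E'
import cv2,numpy as np
s=cv2.imread("pics/side0.png");t=cv2.imread("pics/top0.png")
a=cv2.resize(s[140:230,130:230],None,fx=6,fy=6,interpolation=cv2.INTER_CUBIC)
b=cv2.resize(t[70:140,225:305],None,fx=8,fy=8,interpolation=cv2.INTER_CUBIC)
cv2.imwrite("pics/s1.png",a);cv2.imwrite("pics/t1.png",b)
from h import *
m=(t.max(2)<50).astype(np.uint8)*255; m[:,:350]=0;m[:160]=0;m[220:]=0;m[:,430:]=0
c=max(cv2.findContours(m,0,1)[0],key=cv2.contourArea);r=cv2.minAreaRect(c);print(r)
bx=cv2.boxPoints(r)
P=[onz("top",*p,0.02) for p in bx];print(np.round(P,3),np.mean(P,0),[np.linalg.norm(P[i]-P[i-1]) for i in range(4)])
m=(s.max(2)<50).astype(np.uint8)*255; m[:,:260]=0;m[:130]=0;m[165:]=0;m[:,310:]=0
c=max(cv2.findContours(m,0,1)[0],key=cv2.contourArea);r=cv2.minAreaRect(c);print(r)
print(onz("side",*r[0],0.02))
E
```

```text
((390.9099426269531, 190.36997985839844), (37.75950241088867, 39.880821228027344), 81.8698959350586)
[[ 0.485 -0.296  0.02 ]
 [ 0.5   -0.405  0.02 ]
 [ 0.397 -0.415  0.02 ]
 [ 0.382 -0.307  0.02 ]] [ 0.44102155 -0.35552918  0.02      ] [np.float64(0.10373016559516716), np.float64(0.109873994123891), np.float64(0.10381168141733384), np.float64(0.10866103970456799)]Traceback (most recent call last):
  File "<stdin>", line 12, in <module>
ValueError: max() iterable argument is empty
```

View pics/s1.png

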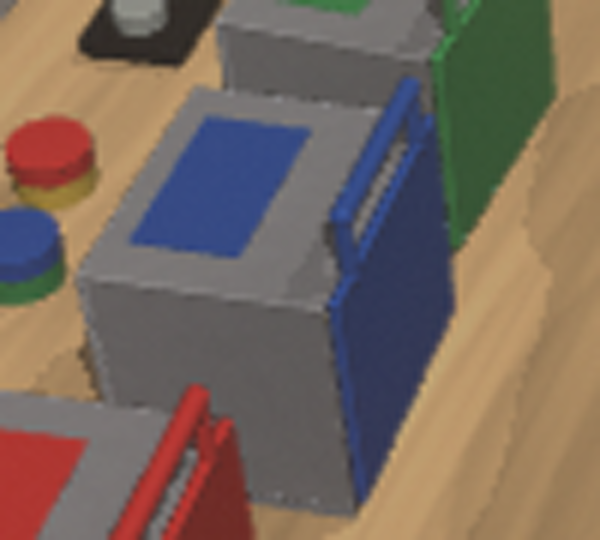

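View pics/t1.png

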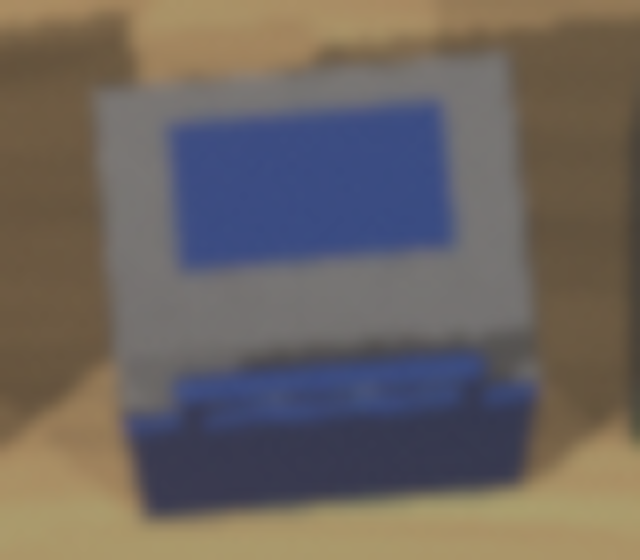

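Run:
```python
from h import *
s=cv2.imread("pics/side0.png")
A=tri((187,175.5),(246.9,118.5));B=tri((198.3,154.5),(285.9,115.6));print(A,B)
for p in((246.9,118.5),(285.9,115.6)): print(onz("top",*p,.158))
# hinge/bottom front edge
print("hinge edge top",onz("top",225+147/8,70+515/8,.008),onz("top",225+522/8,70+483/8,.008))
print("front yaw bars",np.degrees(np.arctan2(*(B[0]-A[0])[:2])))
# roof edges: sides in top at z .126
print("roof",onz("top",225+97/8,70+92/8,.126),onz("top",225+508/8,70+58/8,.126))
print("side tray", onz("side",286,148,.02), s[148,286])
m=(s.max(2)<60).astype(np.uint8)*255; m[:,:260]=0;m[:130]=0;m[165:]=0;m[:,310:]=0
c=max(cv2.findContours(m,0,1)[0],key=cv2.contourArea);
ap=cv2.approxPolyDP(c,4,True)[:,0]
print([list(np.round(onz("side",*p,.02),3)) for p in ap.astype(float)])
```

```text
(array([0.60325985, 0.03301076, 0.15979374]), np.float64(0.001407643240406377)) (array([ 0.61379847, -0.06445342,  0.15177461]), np.float64(0.0007190711096327157))
[0.60449763 0.03327821 0.158     ]
[ 0.61156544 -0.0642863   0.158     ]
hinge edge top [0.6024534  0.04999854 0.008     ] [ 0.61355062 -0.08229129  0.008     ]
front yaw bars 173.82869095054127
roof [0.71325727 0.06065926 0.126     ] [ 0.72404825 -0.07304935  0.126     ]
side tray [ 0.43583827 -0.33883771  0.02      ] [39 48 56]
[[np.float64(0.497), np.float64(-0.392), np.float64(0.02)], [np.float64(0.479), np.float64(-0.276), np.float64(0.02)], [np.float64(0.379), np.float64(-0.29), np.float64(0.02)], [np.float64(0.398), np.float64(-0.409), np.float64(0.02)]]
```

Bar middle ≈ (0.608, -0.0155, 0.158), which matches the expected height of 0.158. Unit yaw ≈ +0.083, and the tray centre ≈ (0.440, -0.352). I'll move above the bar with the jaws along the unit's x.

Request:
servo_tool([
  [35,55,0,0.12,-1],
  [70,110,0,0.24,-1],
  [105,166,0,0.36,-1],
  [139,221,0,0.48,-1],
  [174,276,0,0.6,-1],
  [210,330,0,0.72,-1],
  [240,380,0,0.84,-1],
  [265,425,0,0.96,-1],
  [290,465,0,1.08,-1],
  [310,500,0,1.2,-1],
], squeeze=20)

```text
clock: 0.93
position: [0.4854, -0.2115, 0.2313]
tool_rot: [-3.142, 0.0, 1.642]
force: [1.6, -0.8, -0.2]
grip_width: 0.0856
```

Request:
servo_tool([
  [20,32,0,0.018,-1],
  [40,64,0,0.018,-1],
  [60,96,0,0.018,-1],
  [80,128,0,0.018,-1],
  [100,155,0,0.018,-1],
  [105,165,0,0.018,-1],
  [105,165,0,0.018,-1],
  [105,165,0,0.018,-1],
  [105,165,0,0.018,-1],
  [105,165,0,0.018,-1],
])

```text
clock: 1.77
position: [0.5893, -0.0499, 0.2313]
tool_rot: [-3.141, 0.001, 1.652]
force: [0.1, -0.6, -0.1]
grip_width: 0.0857
```

Request:
servo_tool([
  [10,17,0,0,-1],
  [19,34,0,0,-1],
  [19,34,-20,0,-1],
  [19,34,-40,0,-1],
  [19,34,-60,0,-1],
  [19,34,-75,0,-1],
  [19,34,-85,0,-1],
  [19,34,-85,0,-1],
  [19,34,-85,0,-1],
  [19,34,-85,0,-1],
])

```text
clock: 2.6
position: [0.6093, -0.0147, 0.1474]
tool_rot: [3.14, 0.0, 1.653]
force: [0.2, -0.7, -0.4]
grip_width: 0.0853
```

Run:
```python
from h import *
for n,(a,b,c,d) in {"side":(110,240,110,260),"top":(40,160,200,330)}.items():
    f=bot.grab_frame(n)[a:b,c:d]; cv2.imwrite(f"pics/{n}2.png",cv2.resize(f,None,fx=4,fy=4,interpolation=cv2.INTER_CUBIC))
print(bot.observe()["position"],bot.observe()["force"])
```

```text
[ 0.60933412 -0.01455961  0.14732786] [0.20746578 0.12655488 0.07506943]
```

View pics/side2.png

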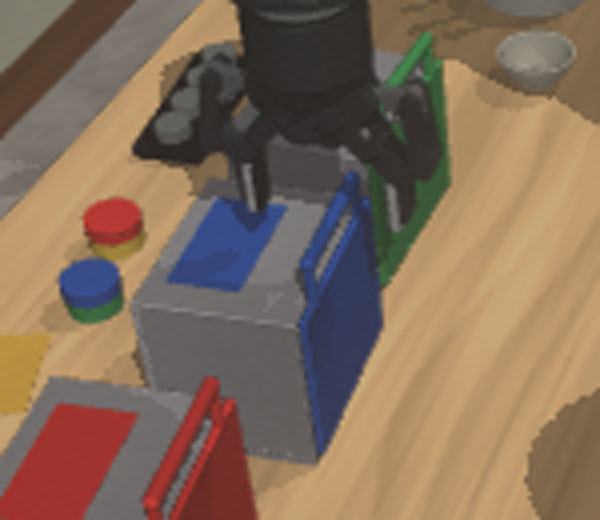

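The fingers straddle the bar, with the roof-side one at (255,190) and the front one at (400,210) in the crop. I'll close on it gently.

Request:
servo_tool([
  [0,0,0,0,1],
  [0,0,0,0,1],
  [0,0,0,0,1],
  [0,0,0,0,1],
  [0,0,0,0,1],
  [0,0,0,0,1],
  [0,0,0,0,1],
  [0,0,0,0,1],
  [0,0,0,0,1],
  [0,0,0,0,1],
], squeeze=20)

```text
clock: 3.53
position: [0.6083, -0.0144, 0.1463]
tool_rot: [-3.14, 0.0, 1.654]
force: [-5.6, 0.7, 4.2]
grip_width: 0.0091
```

Request:
servo_tool([
  [-7.5,-0.6,0,0,1],
  [-15,-1.2,-1,0,1],
  [-22.3,-1.9,-2,0,1],
  [-29.7,-2.5,-3,0,1],
  [-37,-3.1,-4.7,0,1],
  [-44,-3.7,-6.7,0,1],
  [-51,-4.3,-9,0,1],
  [-58,-4.8,-12,0,1],
  [-65,-5.4,-15,0,1],
  [-71.5,-6,-18.4,0,1],
])

```text
clock: 4.37
position: [0.5366, -0.0205, 0.1275]
tool_rot: [-3.142, -0.0, 1.654]
force: [0.8, -0.6, 3.8]
grip_width: 0.0091
```

Request:
servo_tool([
  [-6.5,-0.5,-3.7,0,1],
  [-12.8,-1,-7.8,0,1],
  [-18.9,-1.6,-12.2,0,1],
  [-24.7,-2,-16.9,0,1],
  [-30.3,-2.5,-21.8,0,1],
  [-35.7,-3,-27.1,0,1],
  [-40.8,-3.4,-32.6,0,1],
  [-45.6,-3.8,-38.3,0,1],
  [-50,-4.2,-44.3,0,1],
  [-54.3,-4.5,-50.5,0,1],
])

```text
clock: 5.2
position: [0.4826, -0.0249, 0.0768]
tool_rot: [-3.141, -0.0, 1.654]
force: [3.0, -1.5, 0.9]
grip_width: 0.0089
```

Run:
```python
from h import *
for n,(a,b,c,d) in {"side":(110,240,110,260),"top":(60,200,200,340)}.items():
    f=bot.grab_frame(n)[a:b,c:d]; cv2.imwrite(f"pics/{n}3.png",cv2.resize(f,None,fx=4,fy=4,interpolation=cv2.INTER_CUBIC))
```

```text
(no output)
```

View pics/side3.png

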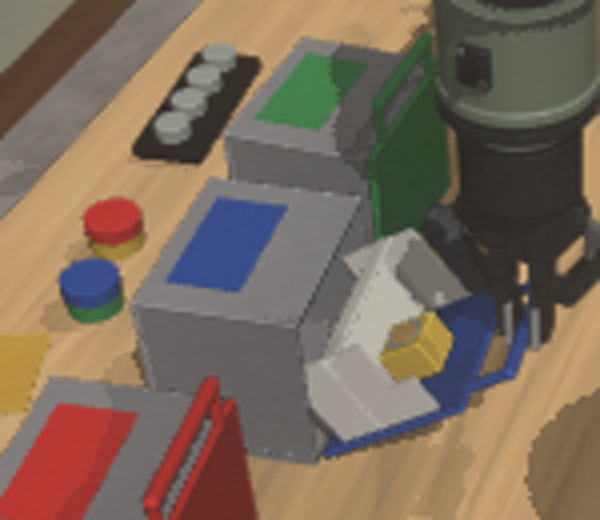

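View pics/top3.png

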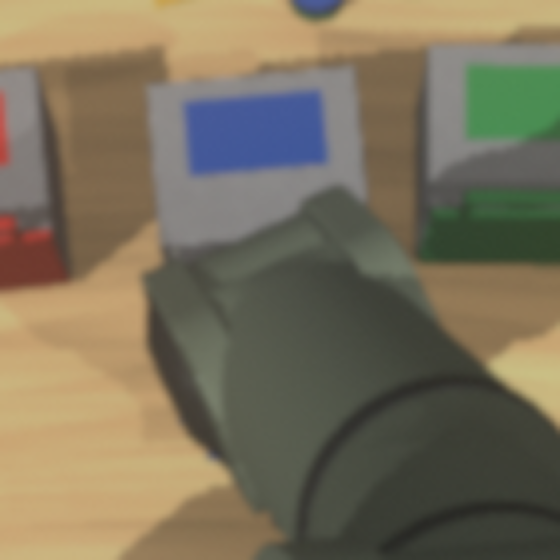

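Bin tilted to about 1.0 rad; the yellow box is visible at about (417,345) in the crop, lying on the panel inside. I'll release, lift and back off.

Request:
servo_tool([
  [0,0,0,0,0.6],
  [0,0,0,0,0.6],
  [0,0,0,0,0.6],
  [0,0,0,0,0.6],
  [0,0,10,0,0.6],
  [0,0,25,0,0.6],
  [0,0,45,0,0.5],
  [0,0,70,0,0.3],
  [0,0,100,0,0],
  [0,0,130,0,-0.3],
])

```text
clock: 6.13
position: [0.4826, -0.0246, 0.2094]
tool_rot: [-3.141, -0.0, 1.654]
force: [1.0, 0.0, -0.1]
grip_width: 0.0534
```

Run:
```python
from h import *
o=bot.observe();print(o["qpos"],o["position"],o["grip_width"])
```

```text
[ 0.32240915  0.35973543 -0.49435009  1.96810953  0.22041171  0.86621493
 -0.20550797] [ 0.48256142 -0.02462278  0.20940195] 0.05339362555938637
```

Request:
servo_tool([
  [0,-40,0,-0.12,-0.3],
  [0,-80,0,-0.24,-0.3],
  [0,-120,0,-0.36,-0.3],
  [0,-160,0,-0.48,-0.3],
  [0,-200,0,-0.6,-0.3],
  [0,-230,0,-0.72,-0.3],
  [0,-240,0,-0.84,-0.3],
  [0,-240,0,-0.96,-0.3],
  [0,-240,0,-1.08,-0.3],
  [0,-240,0,-1.2,-0.3],
])

```text
clock: 6.97
position: [0.4829, -0.2649, 0.2082]
tool_rot: [-3.141, -0.001, 0.447]
force: [-0.0, 0.3, 0.4]
grip_width: 0.0555
```

Run:
```python
from h import *
for n,(a,b,c,d) in {"side":(130,240,150,270),"top":(60,180,210,330)}.items():
    f=bot.grab_frame(n); cv2.imwrite(f"pics/{n}4f.png",f); cv2.imwrite(f"pics/{n}4.png",cv2.resize(f[a:b,c:d],None,fx=5,fy=5,interpolation=cv2.INTER_CUBIC))
```

```text
(no output)
```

View pics/side4.png

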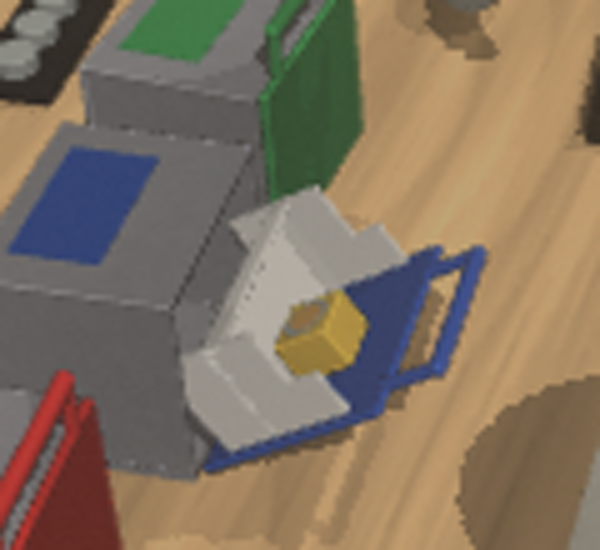

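View pics/top4.png

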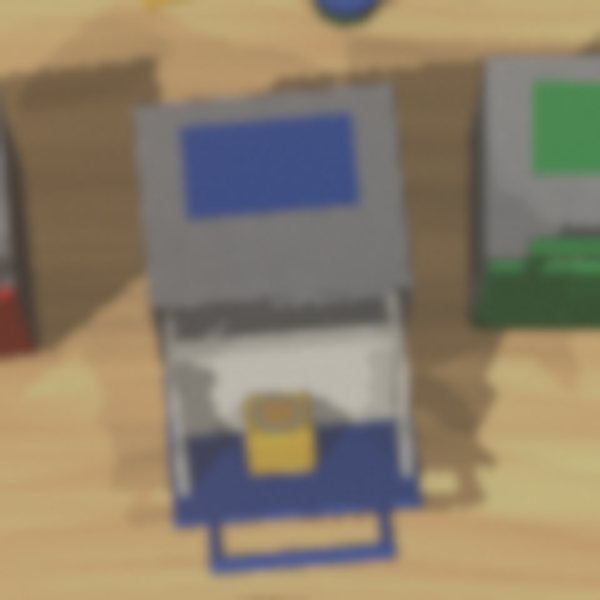

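Bin stays out. The disc on the upper box face is at about (278,411) in the top crop and (308,318) in the side crop. I'll locate the box from these.

Run:
```python
from h import *
P=lambda s:(150+s[0]/5,130+s[1]/5)
Q=lambda t:(210+t[0]/5,60+t[1]/5)
D,e=tri(P((308,318)),Q((278,411)));print("disc",D,e)
b1=tri(P((447,372)),Q((213,570)));b2=tri(P((484,252)),Q((396,555)));print("bar",b1,b2)
th=np.arccos(((b1[0]+b2[0])[2]/2-.008)/.15);print("theta",th)
t=th;ps=.083
x=np.array([np.cos(t)*np.cos(ps),np.cos(t)*np.sin(ps),np.sin(t)])
c=D-.014*x;print("centre",c)
m=bot.grab_frame("top");hsv=cv2.cvtColor(m,cv2.COLOR_BGR2HSV)
k=cv2.inRange(hsv,(18,100,90),(35,255,255));k[:130]=0;k[160:]=0;k[:,:250]=0;k[:,285:]=0
ys,xs=np.nonzero(k);print(xs.min(),xs.max(),ys.min(),ys.max(),onz("top",xs.mean(),ys.mean(),.07))
print("expected",np.array([.6083,-.0144,.008])-np.array([np.cos(ps),np.sin(ps),0])*.052)
```

```text
disc [ 0.56365355 -0.01325061  0.07007643] 0.002192586192543874
bar (array([0.47431766, 0.02074753, 0.08615129]), np.float64(0.0030367305320726833)) (array([ 0.48368767, -0.07480887,  0.08538837]), np.float64(4.072046652020316e-05))
theta 1.0257408475087504
centre [ 0.55642002 -0.01385237  0.05810505]
260 272 140 153 [ 0.54876495 -0.01392329  0.07      ]
expected [ 0.55647901 -0.01871105  0.008     ]
```

Request:
servo_tool([
  [10,40,0,-0.12,-0.3],
  [22,80,0,-0.24,-0.3],
  [34,120,0,-0.36,-0.3],
  [46,160,0,-0.364,-0.3],
  [58,200,0,-0.364,-0.3],
  [70,235,0,-0.364,-0.3],
  [73,250,-20,-0.364,-0.3],
  [73,250,-50,-0.364,-0.3],
  [73,250,-75,-0.364,-0.3],
  [73,250,-90,-0.364,-0.3],
])

```text
clock: 7.95
position: [0.5551, -0.0141, 0.1154]
tool_rot: [-3.141, 0.002, 0.096]
force: [0.1, -1.0, -0.6]
grip_width: 0.0552
```

Run:
```python
from h import *
o=bot.observe();print(o["position"],o["tool_rot"],o["grip_width"])
f=bot.grab_frame("side");cv2.imwrite("pics/side5.png",cv2.resize(f[110:240,150:290],None,fx=4,fy=4,interpolation=cv2.INTER_CUBIC))
```

```text
[ 0.55509644 -0.01410379  0.11540485] [-3.14080877e+00  2.03192550e-03  9.62503217e-02] 0.05524468987249331
```

View pics/side5.png

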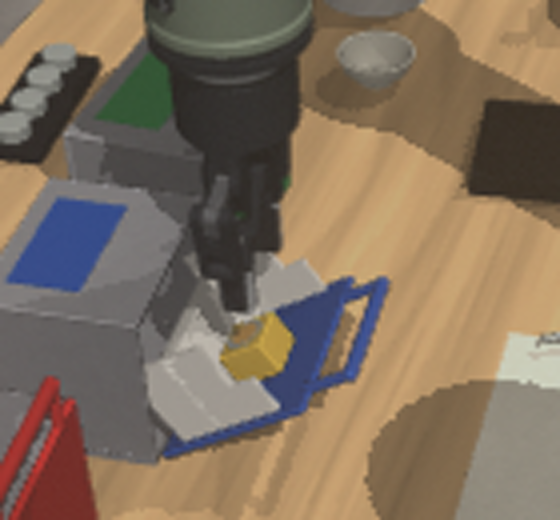

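The gripper is centred above the box, at (255,345) in the crop. Going down and closing.

Request:
servo_tool([
  [1,0,-12,-0.01,-0.3],
  [1,0,-24,-0.01,-0.3],
  [1,0,-36,-0.01,-0.3],
  [1,0,-46,-0.01,-0.3],
  [1,0,-53,-0.01,-0.3],
  [1,0,-57,-0.01,-0.3],
  [1,0,-57,-0.01,-0.3],
  [1,0,-57,-0.01,-0.3],
  [1,0,-57,-0.01,0],
  [1,0,-57,-0.01,0.1],
], squeeze=25)

```text
clock: 8.83
position: [0.5574, -0.0148, 0.0609]
tool_rot: [-3.142, -0.001, 0.08]
force: [-0.1, 0.8, -0.4]
grip_width: 0.0386
```

Request:
servo_tool([
  [0,0,0,0,1],
  [0,0,0,0,1],
  [0,0,0,0,1],
  [0,0,0,0,1],
  [0,0,0,0,1],
  [0,0,0,0,1],
  [0,0,0,0,1],
  [0,0,3,0,1],
  [0,0,6,0,1],
  [0,0,10,0,1],
], squeeze=25)

```text
clock: 9.67
position: [0.557, -0.015, 0.0706]
tool_rot: [3.142, 0.0, 0.08]
force: [0.8, 0.0, -0.4]
grip_width: 0.0354
```

Run:
```python
from h import *
f=bot.grab_frame("side");cv2.imwrite("pics/side6.png",cv2.resize(f[110:240,150:290],None,fx=4,fy=4,interpolation=cv2.INTER_CUBIC))
```

```text
(no output)
```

View pics/side6.png

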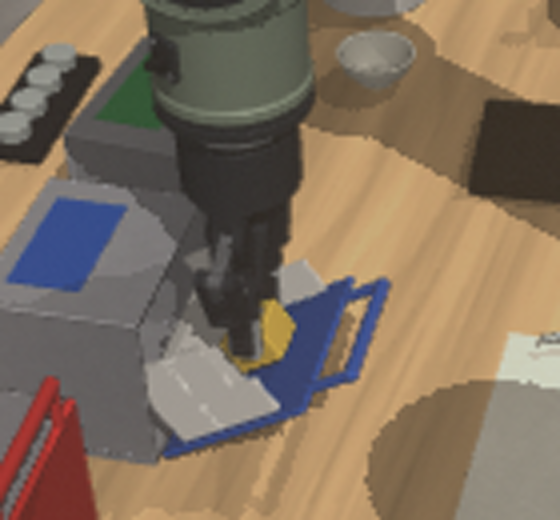

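The opening is 35.4 mm, so the box is held. Lifting and carrying it to the tray.

Request:
servo_tool([
  [0,0,10,0,1],
  [0,0,22,0,1],
  [0,0,40,0,1],
  [0,0,60,0,1],
  [0,0,80,0,1],
  [-5,-10,100,0,1],
  [-14,-40,110,0.01,1],
  [-24,-70,110,0.02,1],
  [-34,-100,110,0.03,1],
  [-45,-130,110,0.05,1],
])

```text
clock: 10.55
position: [0.5117, -0.1462, 0.1819]
tool_rot: [3.141, -0.002, 0.13]
force: [0.8, -0.5, -0.6]
grip_width: 0.0352
```

Request:
servo_tool([
  [-10,-30,0,0,1],
  [-20,-60,0,0,1],
  [-31,-90,0,0,1],
  [-42,-120,0,0,1],
  [-53,-150,0,0,1],
  [-62,-175,0,0,1],
  [-68,-195,0,0,1],
  [-71,-205,0,0,1],
  [-71,-207,0,0,1],
  [-71,-207,0,0,1],
])

```text
clock: 11.38
position: [0.4413, -0.3516, 0.1809]
tool_rot: [-3.142, -0.001, 0.129]
force: [0.5, 0.3, -0.7]
grip_width: 0.0354
```

Run:
```python
from h import *
o=bot.observe();print(o["position"],o["tool_rot"],o["grip_width"])
f=bot.grab_frame("side");cv2.imwrite("pics/side7.png",cv2.resize(f[70:220,150:350],None,fx=4,fy=4,interpolation=cv2.INTER_CUBIC))
```

```text
[ 0.44133747 -0.35160625  0.1808787 ] [-3.14150787e+00 -5.62510980e-04  1.29388735e-01] 0.03535159383954141
```

View pics/side7.png

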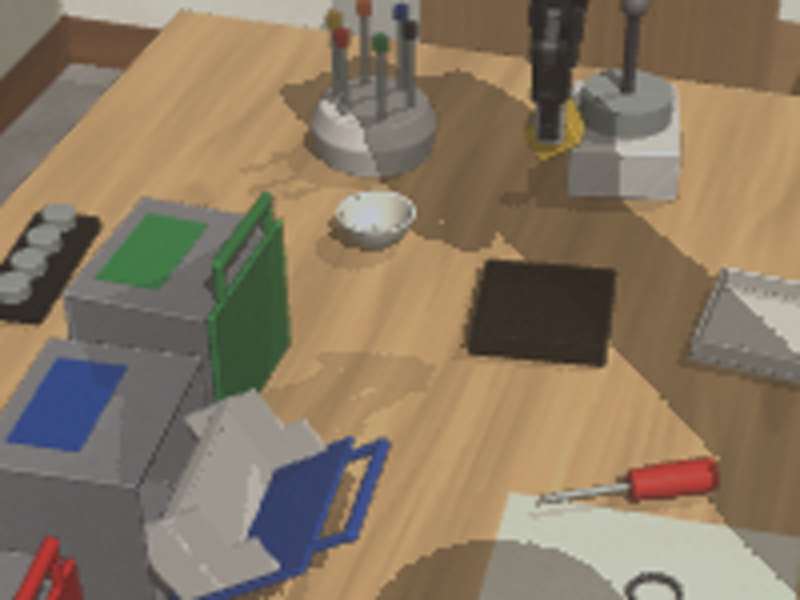

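Box held at (555,135) in the crop, high above the tray; the blue bin is still out. Lowering.

Request:
servo_tool([
  [0,0,-25,0,1],
  [0,0,-50,0,1],
  [0,0,-75,0,1],
  [0,0,-100,0,1],
  [0,0,-115,0,1],
  [0,0,-128,0,1],
  [0,0,-138,0,1],
  [0,0,-144,0,1],
  [0,0,-147,0,1],
  [0,0,-147,0,1],
])

```text
clock: 12.27
position: [0.4413, -0.3515, 0.0333]
tool_rot: [-3.141, 0.0, 0.13]
force: [-0.0, -0.8, -0.5]
grip_width: 0.0355
```

Run:
```python
from h import *
f=bot.grab_frame("side");cv2.imwrite("pics/side8.png",cv2.resize(f[90:190,230:350],None,fx=6,fy=6,interpolation=cv2.INTER_CUBIC))
print([proj("side",[.441,-.352,z]) for z in(.0045,.035)])
```

```text
[(np.float64(285.196253429552), np.float64(149.31001486136788)), (np.float64(285.62769643862873), np.float64(141.67538464567428))]
```

View pics/side8.png

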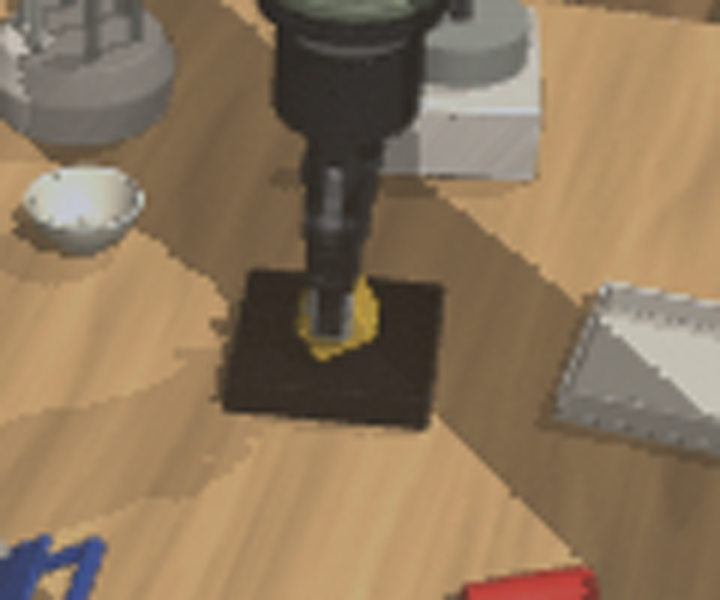

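The box is over the tray centre, at (338,320) in the crop. I'll lower it slowly to contact.

Request:
servo_tool([
  [0,0,-1,0,1],
  [0,0,-2,0,1],
  [0,0,-3,0,1],
  [0,0,-4,0,1],
  [0,0,-5,0,1],
  [0,0,-6,0,1],
  [0,0,-6,0,1],
  [0,0,-6,0,1],
  [0,0,-6,0,1],
  [0,0,-6,0,1],
])

```text
clock: 13.15
position: [0.4411, -0.3519, 0.0274]
tool_rot: [-3.142, -0.0, 0.13]
force: [0.1, 0.3, -0.6]
grip_width: 0.0352
```

Request:
servo_tool([
  [0,0,-0.5,0,1],
  [0,0,-1,0,1],
  [0,0,-1.5,0,1],
  [0,0,-2,0,1],
  [0,0,-2.5,0,1],
  [0,0,-3,0,1],
  [0,0,-3,0,1],
  [0,0,-3,0,1],
  [0,0,-3,0,1],
  [0,0,-3,0,1],
])

```text
clock: 13.98
position: [0.4411, -0.3519, 0.0246]
tool_rot: [3.142, -0.0, 0.13]
force: [-1.7, 1.6, 5.1]
grip_width: 0.0352
```

Contact at 5 N. Releasing in place, keeping the fingers inside the walls, then withdrawing.

Request:
servo_tool([
  [0,0,0,0,0.1],
  [0,0,0,0,0.05],
  [0,0,0,0,0],
  [0,0,0,0,-0.2],
  [0,0,0,0,-0.3],
  [0,0,0,0,-0.3],
  [0,0,5,0,-0.3],
  [0,0,20,0,-0.3],
  [0,0,45,0,-0.3],
  [0,0,80,0,-0.3],
])

```text
clock: 14.82
position: [0.44, -0.3511, 0.1039]
tool_rot: [-3.139, 0.003, 0.13]
force: [0.3, 0.2, 0.1]
grip_width: 0.0559
```

Request:
servo_tool([
  [0,-10,35,0,-0.3],
  [0,-50,60,0,-0.3],
  [0,-90,60,0,-0.3],
  [0,-125,60,0,-0.3],
  [0,-150,60,0,-0.3],
  [0,-160,60,0,-0.3],
  [0,-160,60,0,-0.3],
  [0,-160,60,0,-0.3],
  [0,-160,60,0,-0.3],
  [0,-160,60,0,-0.3],
])

```text
clock: 15.65
position: [0.4417, -0.5105, 0.1646]
tool_rot: [-3.141, -0.0, 0.131]
force: [-0.3, 0.0, -0.3]
grip_width: 0.0553
```

Run:
```python
from h import *
for n,(a,b,c,d) in {"side":(90,240,150,350),"top":(60,220,230,430)}.items():
    f=bot.grab_frame(n); cv2.imwrite(f"pics/{n}9.png",cv2.resize(f[a:b,c:d],None,fx=3.7,fy=3.7,interpolation=cv2.INTER_CUBIC))
    hsv=cv2.cvtColor(f,cv2.COLOR_BGR2HSV);k=cv2.inRange(hsv,(18,110,90),(35,255,255))
    M=np.zeros_like(k)
    if n=="side":M[130:165,265:310]=1
    else:M[170:212,370:412]=1
    ys,xs=np.nonzero(k*M);print(n,len(xs),onz(n,xs.mean(),ys.mean(),.022))
o=bot.observe();print(o["clock"],o["position"],o["force"],o["grip_width"])
```

```text
side 118 [ 0.4267626  -0.34521641  0.022     ]
top 141 [ 0.42725855 -0.35428667  0.022     ]
15.75 [ 0.44152156 -0.51095646  0.16469564] [-0.26604195  0.2372981   0.31679899] 0.05544305788561599
```

View pics/side9.png

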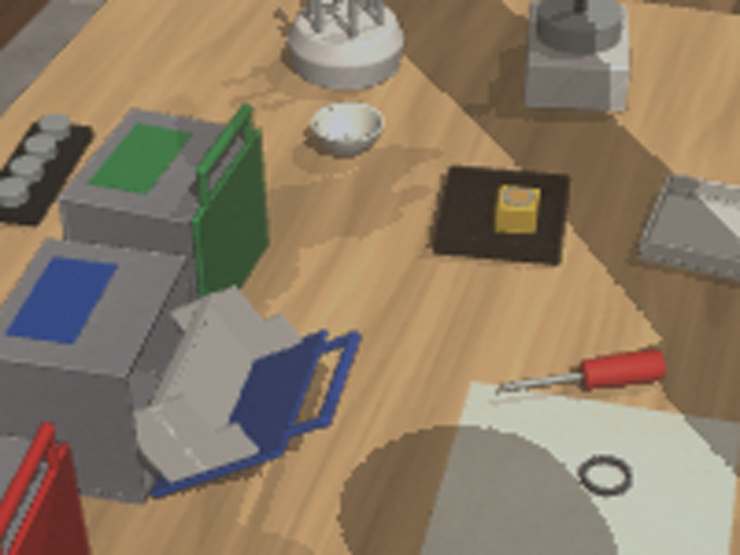

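View pics/top9.png

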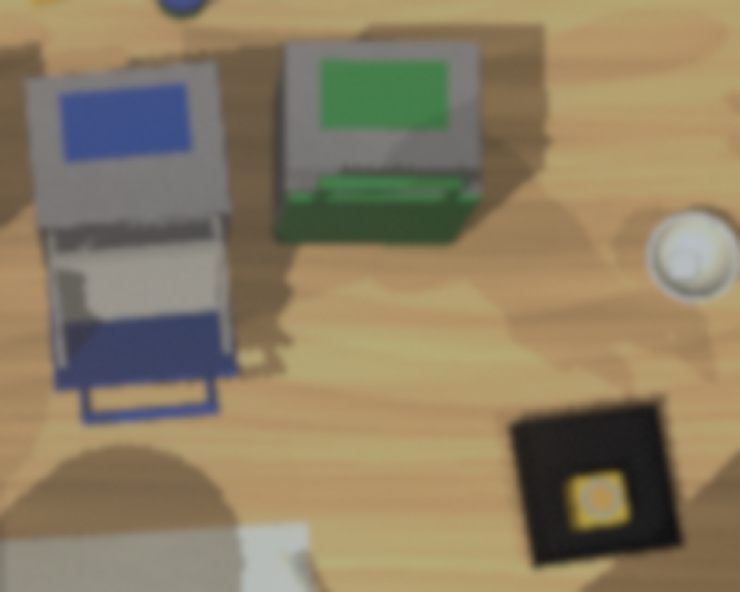

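The box lies flat in the tray at (517,210) side and (600,500) top, about 14 mm off centre in x. The blue bin is still out and the gripper is clear.

Run:
```python
from workcell import bot
print(bot.job_done())
```

```text
the job is handed in; nothing more can be done
None
```

I tilted the blue bin out by its bar, gripped the yellow box across its width, and set it down in the black tray. I then backed the arm away and handed the job in at about 15.8 s of the 58 s limit.

- **Bin:** the two camera views gave a tilt of about 1.02 rad when I let go of the bar, and the last pictures still show it tilted out.
- **Placing:** I lowered the box, still held, until it touched the tray floor at about 5 N, then opened the fingers. It had been held at a slant, so it tipped flat as I let go.
- **Box:** it lies flat on the tray floor, about 14 mm off centre against the 43 mm allowed.
- **Arm:** the gripper is about 160 mm clear of the tray, and the measured force is near zero.

No check failed. The two views of the box in the tray differed by about 9 mm in y, well inside the margin. The hand-in gives no verdict.

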